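# Clear the pottery wheel under its stop button, then reset it

## Task

The blue trimming tool was left on the pottery wheel. Make the wheel safe first: press the red mushroom stop straight in until it latches down and let go of it, firmly but without ramming its rubber-mounted panel. Then put the blue tool back in its own blue-marked rest on the rack, lying in both notches, and after that twist the mushroom clockwise, following its arrows, and let it spring fully up again so that the wheel is ready for use; disturb nothing else on the bench.

Things in the scene. Friction and masses are not known exactly. Their poses are not given: they have to be found in the camera images.
- wheel: Bench-top electric pottery wheel, fixed: pale grey housing 350 mm (x) by 264 mm (y). Origin on the bench under the centre of the wheel head; -x is the operator's side. Flat top 125 mm high; from 110 mm before the wheel axis the console slopes down at 20 degrees towards -x. A speed knob and a lamp stand up to 16 mm proud of the slope, 98 mm to either side of the mushroom's axis.
- wheel_top (a point): Centre of the top face of the round aluminium wheel head (diameter 200 mm, 150 mm above the bench; turns stiffly, not driven here).
- panel_mid (a point): Centre of the upper face of the yellow disc (84 mm across) under the mushroom; z points straight out of the sloping panel (20 degrees from vertical, towards the wheel's -x), along the mushroom's axis. The disc is 2 mm thick, on an aluminium panel 115 mm up the slope by 125 mm wide that stands on rubber bushes 16 mm above the slope.
- panel (a joint): How far the panel has been pushed in on its rubber bushes, in m: 0 at rest, it yields about 1 mm for each 3 N of push on mushroom or panel and springs back; more than 11 mm (33 N) counts as ramming it.
- stop_top (a point): Centre of the top of the red mushroom head, z out of it along its axis. Head: 60 mm across, gently domed, 24 mm high; straight rim, to be gripped, from 10 to 24 mm below this point. Up, this point is 44 mm above the yellow disc and the rim's underside 20 mm; latched, both are 7 to 8.5 mm lower. Black collar below it, 38 mm across, 7 mm above the disc. White arrows show the clockwise turn.
- stop (a joint): Stroke of the mushroom into the panel in m: 0 fully up, 0.010 fully in. A spring pushes it out with 8 N when up, 16 N when in; the latch adds about 2 N. It snaps in at about 0.008, with a push of 15 to 18 N, and then stays at 0.007 to 0.0085 by itself. Only turning frees it.
- stop_twist (a joint): Turn of the mushroom head clockwise (looking onto the head) in rad: 0 at rest, end stop at 1.0. A spring turns it back; turning takes 0.05 to 0.25 N m. Latched down, it lets go at about 0.45 to 0.6; then the spring pushes the head out, felt as 3 to 14 N along the axis, but fingers that hold the rim fast keep it in: let it rise or let go.
- trimmer_blue: Blue clay-trimming tool lying flat on the wheel head: handle 120 mm long (x), 20 mm wide (y), 16 mm thick; origin at the centre of the handle's underside. Steel wire loop at the +x end, reaching 116 mm from the origin, 40 mm wide at most. 0.07 kg.
- rack: Plywood base of the tool rack, fixed, 165 mm (x) by 228 mm (y), 12 mm thick, origin under its centre. It carries three rests side by side, 74 mm apart, in any order.
- rest_blue: Blue-marked wooden rest, fixed, home of the blue tool, empty. Origin at the centre of its underside, 12 mm above the bench; tools lie along x. Two cross bars at x = -45 and +45 mm, 14 mm thick, 62 mm wide, with a notch 28 mm wide in the middle; notch floor 26 mm, bar top 42 mm above the origin. Between the bars 76 mm are free, down to a 4 mm plank.
- slot_blue (a point): Centre of the blue rest at the height of its notch floors (26 mm above the rest's origin), same axes: the tool's origin belongs here, its loop to either end.
- rest_yellow: Yellow-marked rest of the same shape, empty; its tool is away and it stays empty.
- rest_green: Green-marked rest of the same shape, with the green tool in it.
- trimmer_green: Green trimming tool, like the blue one (origin at the centre of the handle's underside), lying in its green rest; to be left alone.
- bowl: White ceramic bowl, 120 mm across, 55 mm high, origin under its centre; to be left alone.
- jar: Glaze jar with yellow lid, 84 mm across, 120 mm high, origin under its centre; to be left alone.
- figure: Unglazed robed clay figure, 88 mm across, 182 mm high, fragile, origin under its centre; to be left alone.
Not all that is in view belongs to the job. Of the things that look like the trimmer_blue, the smallest one is meant.

How it is judged:
By the outcome, as a careful person would: the job done as asked, in the order asked, and still so for the second after the job is handed in, with the robot touching nothing.
It also fails if it takes over 67 s, if anything falls off the work surface, if the arm or the gripper's body presses on something with over 40 N, if the wrist force passes 120 N, or if a joint passes its speed limit or range.

## Robot

A 6-joint arm with a two-finger parallel gripper is mounted at the origin on the work surface. World frame = base frame: x ahead of the robot, y to its left, z up, the work surface at z = 0. Lengths are in m, angles in rad, forces in N, time in s.
With the tool pointing down it reaches from about 0.325 to 0.9 m from the base axis. Payload 6.1 kg.
Tool frame: the origin (TCP) lies midway between the tips of the shut fingers; the grasp point (between the pads) lies 19 mm behind it; z points along the fingers, y is the line along which they close (so a half turn about z gives the same grasp; the last joint's range is limited). The gripper opens to 85 mm and grips with 20 to 120 N. Pads are 22 mm wide; open, the fingers measure 114 mm over their backs; the gripper's body (76 mm by 85 mm) begins 54 mm behind the grasp point. The pads swing forward as they close: fully open they stand 13 mm farther back than shut.
Start: joints at [1.071, 0.22, 1.526, -0, 1.395, -0.126], TCP at [0.228, 0.582, 0.231] pointing down, gripper open.
Joint ranges: [-2.98, 2.98], [-0.91, 2.08], [0.09, 2.57], [-1.24, 4.39], [0.2, 2.65], [-2.68, 2.68]. Speed limits (rad/s): [2.57, 2.57, 3.01, 3.14, 3.14, 3.14].

## Interface

Orientations are given as [roll, pitch, yaw] about the fixed x, y, z axes, in that order (R = Rz(yaw) Ry(pitch) Rx(roll)).
In Python, from plant import movep, move_l, set_joints, gripper_to, hold, inverse_kinematics, observe, get_image, get_calibration, Unreachable, job_done gives the robot as it stands. Calls block until the motion is done:
- movep(position, orientation): joint-space move of the TCP to a pose.
- move_l(position, feed=0.15, rotation=None, max_force=None): straight line of the TCP; rotation=None keeps the orientation; feed is the mean speed in m/s. With max_force (N) it stops when the force on the tool has changed by that much, and returns True; else False.
- set_joints(angles): joint-space move.
- gripper_to(opening, f_grip=None): finger opening in m; f_grip is the grip in N (None keeps the last); returns when the fingers have stopped.
- hold(seconds).
- inverse_kinematics(position, orientation): joint angles nearest the present ones, or None.
- observe(): the state.
- get_image(name): name is "side" or "top"; returns (picture, depth): 480x640x3 uint8, red, green, blue; 480x640 float32, m along the optical axis (not along the pixel's ray), 0 where there is no reading.
- get_calibration(name): a dict with "intrinsics" (3x3 intrinsics, pixels), "dist_coeffs" ([k1, k2, p1, p2, k3] as OpenCV has them; the pictures are not rectified), "world_from_camera" (4x4, takes a point from camera to world coordinates). Camera axes: x right, y down, z forward; pixel columns grow to the right and rows downward; lengths in m; the calibration is good to about 2 mm. A picture is of the moment at which its call begins. get_calibration takes no time and is no camera call.
A pose or a line that the arm cannot do raises Unreachable and nothing moves.
- job_done(): hands the job in; it is judged then, once.
The state is a dict: "time_s": time; "q": joint angles; "joint_velocities": joint speeds; "joint_torque": joint torques, N m; "eef_pos": TCP position; "tcp_rot": TCP orientation; "ft_force": force on the tool from outside, world axes, zero at the start; "torque": the same for the moment, N m; "opening": finger opening in m; "grasp_force": force on a finger pad.
Only numpy, scipy, OpenCV 4.12 (cv2) and the standard library are available. Lean on these libraries where they do the work, as an engineer would, in place of code of your own. Each camera call takes 0.05 s, during which the arm holds its last target. There are 200 camera calls.

## Working session

There is one attempt and no reset: what is moved stays moved. The work goes in short steps, each a Python script; the robot and the scene stay as the last script left them, time stands still between calls to the robot, and variables do not carry over. Pictures are saved under pics/ and viewed, at most 10 in all, crops included, and the job is handed in when it is done.

```bash
ls; mkdir -p pics
python3 - <<'E'
from plant import *
import cv2,numpy as np
for n in("side","top"):
    p,d=get_image(n); np.savez(f"pics/{n}0.npz",p=p,d=d); cv2.imwrite(f"pics/{n}0.png",p[:,:,::-1])
    c=get_calibration(n); print(n,c["intrinsics"],c["dist_coeffs"],c["world_from_camera"])
print(observe())
E
```

```text
pics
side [[450.1723959    0.         319.81650307]
 [  0.         450.1723959  241.41564824]
 [  0.           0.           1.        ]] [-0.0569693  0.         0.         0.         0.       ] [[ 0.71489495 -0.37984719  0.5870616  -0.10793461]
 [-0.69921274 -0.38213425  0.60421433 -0.65209739]
 [-0.00517277 -0.84243073 -0.53877984  0.66605187]
 [ 0.          0.          0.          1.        ]]
top [[482.45747499   0.         323.90514703]
 [  0.         482.45747499 240.87051549]
 [  0.           0.           1.        ]] [-0.05146663  0.          0.          0.          0.        ] [[ 3.28341293e-03 -9.88638971e-01  1.50273763e-01  3.41629057e-01]
 [-9.99715931e-01  3.02281441e-04  2.38320206e-02 -1.28130869e-02]
 [-2.36066893e-02 -1.50309326e-01 -9.88357137e-01  1.26578788e+00]
 [ 0.00000000e+00  0.00000000e+00  0.00000000e+00  1.00000000e+00]]
{'time_s': 0.1, 'q': array([ 1.07088021e+00,  2.21143415e-01,  1.52747623e+00, -9.03279973e-06,
        1.39472008e+00, -1.26113222e-01]), 'joint_velocities': array([ 0.00035325, -0.00023775, -0.00486712,  0.00097902,  0.00115113,
        0.00066553]), 'joint_torque': array([ 9.80601799e-04, -4.98244536e+01, -3.90546870e+01, -3.25143983e-04,
        5.68155214e-03,  4.03722709e-05]), 'eef_pos': array([0.22797692, 0.58135735, 0.23032187]), 'tcp_rot': array([-3.13985834e+00, -2.10925679e-04,  2.76779116e+00]), 'ft_force': array([-0.39440595, -0.40840858, -0.34807958]), 'torque': array([-0.00248435, -0.00133541, -0.02420224]), 'grasp_force': 0.0, 'opening': 0.08509763559116315}
```

View pics/side0.png

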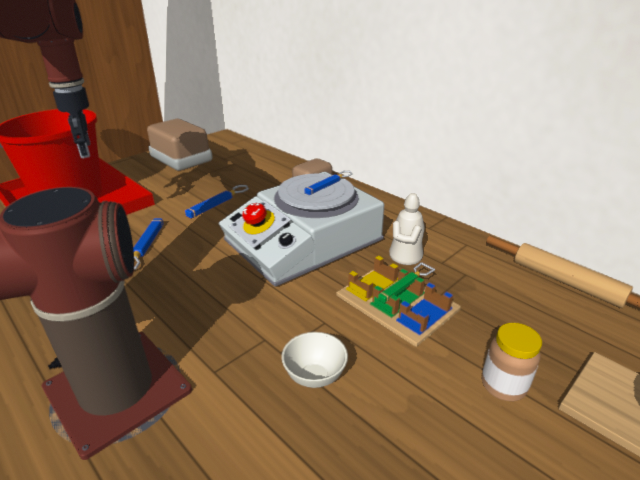

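View pics/top0.png

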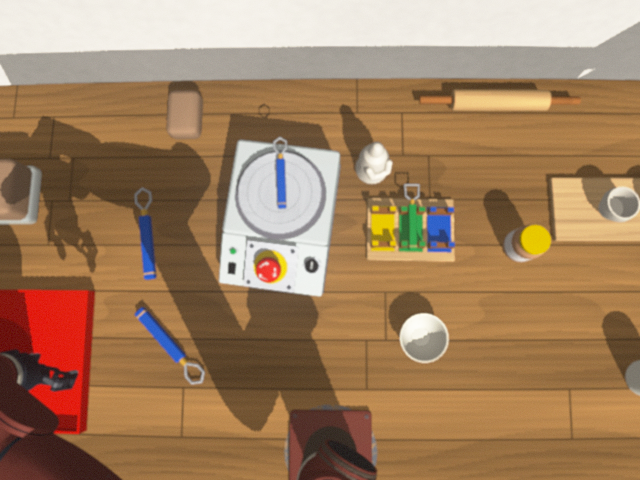

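The top view shows three blue tools: on the wheel head at (281,180), on the bench at (147,235) and on the bench at (165,340). The one on the wheel is the smallest and the only one lying on the wheel head, so it is the one meant. The mushroom is at (268,270), the rack around (411,229) and the blue rest at (440,230).

```bash
cat > h.py <<'E'
from plant import *
import cv2,numpy as np
def load(n,tag="0"):
    z=np.load(f"pics/{n}{tag}.npz"); return z["p"],z["d"]
def rays(n,uv):
    c=get_calibration(n);T=c["world_from_camera"]
    u=cv2.undistortPoints(np.float64(uv).reshape(-1,1,2),c["intrinsics"],np.array(c["dist_coeffs"])).reshape(-1,2)
    return T[:3,3],np.c_[u,np.ones(len(u))]@T[:3,:3].T      # per unit optical depth
def plane(n,uv,z):
    o,r=rays(n,uv); return o+r*((z-o[2])/r[:,2])[:,None]
def cloud(n,d):
    v,u=np.mgrid[:480,:640]; o,r=rays(n,np.c_[u.ravel(),v.ravel()])
    return (o+r*d.reshape(-1,1)).reshape(480,640,3)
def tri(a,b):
    (o1,r1),(o2,r2)=rays("side",[a]),rays("top",[b]); r1,r2=r1[0],r2[0]
    s=np.linalg.lstsq(np.c_[r1,-r2],o2-o1,rcond=None)[0]
    p,q=o1+s[0]*r1,o2+s[1]*r2; return (p+q)/2,np.linalg.norm(p-q)
def mask(p,lo,hi,box):   # hsv range, box u0,v0,u1,v1 ; largest blob
    m=cv2.inRange(cv2.cvtColor(p,cv2.COLOR_RGB2HSV),lo,hi); k=np.zeros_like(m); u0,v0,u1,v1=box; k[v0:v1,u0:u1]=m[v0:v1,u0:u1]
    return k
E
python3 - <<'E'
from h import *
np.set_printoptions(precision=4,suppress=True)
ps,ds=load("side");pt,dt=load("top")
C=cloud("top",dt);S=cloud("side",ds)
V,U=np.mgrid[:480,:640]
def rect(pts): 
    r=cv2.minAreaRect(np.float32(pts)); return np.array(cv2.boxPoints(r)),r
# wheel head
for nm,c,b in(("top",C,(220,130,345,300)),("side",S,(210,150,390,290))):
    k=np.zeros((480,640),bool);k[b[1]:b[3],b[0]:b[2]]=1
    m=k&(abs(c[...,2]-.15)<.006); q=c[m]
    print(nm,"head n",m.sum(),"zmed",np.median(q[:,2]),cv2.minEnclosingCircle(np.float32(q[:,:2])))
    m=k&(abs(c[...,2]-.125)<.006); q=c[m]; print(" flat top",np.median(q[:,2]),rect(q[:,:2]))
# tool
mt=mask(pt,(105,120,60),(130,255,255),(262,135,300,220)); q=C[mt>0]
uv=np.c_[U[mt>0],V[mt>0]]; w=plane("top",uv,.166)
print("tool top",len(uv),np.median(q[:,2]),rect(w[:,:2]))
ms=mask(ps,(105,120,60),(130,255,255),(290,165,345,200)); print("side blob cen",U[ms>0].mean(),V[ms>0].mean(),"triang",tri((U[ms>0].mean(),V[ms>0].mean()),uv.mean(0)))
# mushroom
out=[]
for n,p,c,b in(("side",ps,S,(235,190,280,235)),("top",pt,C,(245,245,295,292))):
    m=mask(p,(0,170,60),(5,255,255),b)|mask(p,(174,170,60),(180,255,255),b)
    u,v=U[m>0],V[m>0];out.append((u.mean(),v.mean()));q=c[m>0]
    print(n,"red",m.sum()//255,out[-1],[u.min(),u.max(),v.min(),v.max()],"cloud max z",np.percentile(q[:,2],[50,99]),q.mean(0),q.min(0),q.max(0))
print(tri(*out))
# rest blue
mb=mask(pt,(105,120,40),(130,255,255),(420,195,465,260)); q=C[mb>0]; print("blue rest z pct",np.percentile(q[:,2],[5,50,95])); 
w=q[abs(q[:,2]-.016)<.006]; print("plank",len(w),rect(w[:,:2]))
k=np.zeros((480,640),bool);k[185:275,355:465]=1
q=C[k&(abs(C[...,2]-.013)<.005)]; print("rack", rect(q[:,:2]))
q=C[k&(abs(C[...,2]-.054)<.005)]; print("bars", rect(q[:,:2]))
# yellow disc
for n,p,c,b in(("side",ps,S,(225,185,290,250)),("top",pt,C,(240,240,300,295))):
    m=mask(p,(22,150,60),(32,255,255),b);q=c[m>0];print(n,"disc",len(q),q.mean(0),[q.min(0),q.max(0)])
a=cv2.resize(pt[120:310,210:470],None,fx=3,fy=3,interpolation=cv2.INTER_CUBIC);cv2.imwrite("pics/crop_top.png",a[:,:,::-1])
E
```

```text
top head n 5049 zmed 0.15048746296356708 ((0.5872976183891296, 0.1301833689212799), 0.1704232394695282)
 flat top 0.1250985925384438 (array([[ 0.45  ,  0.015 ],
       [ 0.7404, -0.0229],
       [ 0.7736,  0.2315],
       [ 0.4832,  0.2694]], dtype=float32), ((0.6117633581161499, 0.12324555963277817), (0.2565211057662964, 0.29285913705825806), 82.56846618652344))
side head n 2076 zmed 0.14774230527843096 ((0.5884461402893066, 0.13916803896427155), 0.1695684790611267)
 flat top 0.12306767556426723 (array([[ 0.3984,  0.0165],
       [ 0.7387, -0.0258],
       [ 0.7706,  0.2313],
       [ 0.4303,  0.2736]], dtype=float32), ((0.5844833850860596, 0.12390448153018951), (0.25908365845680237, 0.3428601324558258), 82.92632293701172))
tool top 326 0.16582126478816317 (array([[0.5882, 0.1221],
       [0.5891, 0.1049],
       [0.7066, 0.1106],
       [0.7057, 0.1279]], dtype=float32), ((0.6473899483680725, 0.11636613309383392), (0.11762448400259018, 0.017297321930527687), 2.8020544052124023))
side blob cen 322.2867924528302 183.9132075471698 triang (array([0.6522, 0.1184, 0.1542]), np.float64(0.
[... 826 characters left out ...]
474853516))
rack (array([[ 0.4506, -0.0997],
       [ 0.4853, -0.3475],
       [ 0.6791, -0.3203],
       [ 0.6443, -0.0725]], dtype=float32), ((0.5648208856582642, -0.21000996232032776), (0.19563090801239014, 0.2502220571041107), 7.988557815551758))
bars (array([[ 0.5039, -0.3137],
       [ 0.6722, -0.3149],
       [ 0.6737, -0.1041],
       [ 0.5053, -0.1029]], dtype=float32), ((0.5887706279754639, -0.20890963077545166), (0.21081127226352692, 0.16833841800689697), 89.60150146484375))
side disc 302 [0.4483 0.1309 0.1088] [array([0.4148, 0.1012, 0.0947]), array([0.4922, 0.1776, 0.1246])]
top disc 265 [0.4656 0.1327 0.1261] [array([ 0.3416, -0.0128,  0.098 ]), array([0.4911, 0.1838, 1.2658])]
```

View pics/crop_top.png

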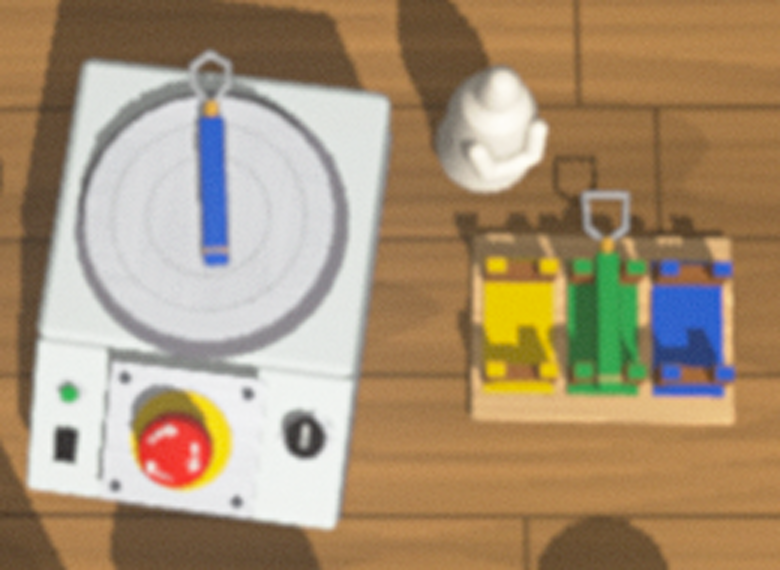

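The crop confirms the blue tool at crop (212,185), lying on the wheel head with its loop towards +x. The blue rest is the empty one at crop (688,325) and the mushroom at (173,450) is up. Next I'm refining the geometry.

Run:
```python
from h import *
from scipy.optimize import least_squares
np.set_printoptions(precision=4,suppress=True)
ps,ds=load("side");pt,dt=load("top")
C=cloud("top",dt);S=cloud("side",ds);V,U=np.mgrid[:480,:640]
def kb(b):
    k=np.zeros((480,640),bool);k[b[1]:b[3],b[0]:b[2]]=1;return k
# wheel head edge circle
for nm,c,b in(("top",C,(225,140,340,236)),("side",S,(265,165,362,225))):
    m=(kb(b)&(abs(c[...,2]-.15)<.007)).astype(np.uint8); m=cv2.morphologyEx(m,cv2.MORPH_OPEN,np.ones((3,3)))
    n,l,st,_=cv2.connectedComponentsWithStats(m); i=1+st[1:,4].argmax(); q=c[l==i][:,:2]
    print(nm,"head",cv2.minEnclosingCircle(np.float32(q)))
# yaw and edges
for yaw in [-.127]:
    ex=np.array([np.cos(yaw),np.sin(yaw),0]);ey=np.array([-ex[1],ex[0],0])
    m=kb((220,130,345,300))&(abs(C[...,2]-.125)<.004)&(V<230);q=C[m]
    print("flat y' range",np.percentile(q@ey,[.3,99.7]),"x'",np.percentile(q@ex,[.3,99.7]))
    # edges lines: per x' bin min/max y'
    xb=np.round(q@ex/.02);e=[(x*.02,(q@ey)[xb==x].min(),(q@ey)[xb==x].max()) for x in np.unique(xb)if (xb==x).sum()>20];e=np.array(e);print(e)
    a=np.sin(np.radians(20)); ax=-ex*a+np.array([0,0,np.cos(np.radians(20))]); up=ex*np.cos(np.radians(20))+np.array([0,0,a])
    B=np.array([up,ey,ax])
    for n,p,c,b in(("side",ps,S,(235,190,280,240)),("top",pt,C,(245,245,295,295))):
        m=mask(p,(0,150,40),(8,255,255),b)|mask(p,(172,150,40),(180,255,255),b)
        m=m>0; d=ds if n=="side" else dt
        q=c[m&(d>0)]@B.T; md=np.median(q,0);q=q[np.linalg.norm(q-md,axis=1)<.06]
        print(n,"red h pct",np.percentile(q[:,2],[5,50,95,99]),"circ",cv2.minEnclosingCircle(np.float32(q[:,:2])))
        m2=mask(p,(20,120,40),(34,255,255),(b[0]-10,b[1]-5,b[2]+8,b[3]+8))>0
        y=c[m2&(d>0)]@B.T;y=y[np.linalg.norm(y-np.median(y,0),axis=1)<.07]
        print("  disc h",np.percentile(y[:,2],[5,50,95]),"circ",cv2.minEnclosingCircle(np.float32(y[:,:2])))
    hit=lambda u,v,w:np.linalg.solve(B,[u,v,w])
    print("panel cloud h"); 
mb=mask(pt,(105,120,40),(130,255,255),(420,195,465,262))>0
q=C[mb&(dt>0)];w=q[abs(q[:,2]-.054)<.006]
n,l,st,ce=cv2.connectedComponentsWithStats((mb&(abs(C[...,2]-.054)<.008)).astype(np.uint8))
for i in range(1,n):
    if st[i,4]>6: print("patch",st[i,4],ce[i],plane("top",[ce[i]],.054)[0])
# all bar-top patches incl. wood/color
m=(kb((355,185,465,275))&(abs(C[...,2]-.054)<.006)); q=C[m]
for lo,hi in((-.32,-.25),(-.175,-.1)):
    s=q[(q[:,1]>lo)&(q[:,1]<hi)]; print(lo,cv2.minAreaRect(np.float32(s[:,:2])),s[:,:2].min(0),s[:,:2].max(0))
```

```text
top head ((0.6298032402992249, 0.12038733810186386), 0.10011252015829086)
side head ((0.6307836771011353, 0.12233062088489532), 0.10365987569093704)
flat y' range [0.0735 0.3264] x' [0.5097 0.7357]
[[0.52   0.1429 0.328 ]
 [0.54   0.0722 0.3262]
 [0.56   0.0723 0.3268]
 [0.58   0.0733 0.3275]
 [0.6    0.0736 0.3264]
 [0.62   0.0735 0.3262]
 [0.64   0.0721 0.327 ]
 [0.66   0.0726 0.3261]
 [0.68   0.0739 0.3258]
 [0.7    0.0734 0.3264]
 [0.72   0.0722 0.325 ]
 [0.74   0.0766 0.3228]]
side red h pct [-0.0232 -0.0058  0.0005  0.0015] circ ((0.4419167637825012, 0.19575655460357666), 0.028284333646297455)
  disc h [-0.0464 -0.0443 -0.0418] circ ((0.44237974286079407, 0.19999559223651886), 0.0429154708981514)
top red h pct [-0.008  -0.001   0.0034  0.0044] circ ((0.44729429483413696, 0.20067726075649261), 0.028490671887993813)
  disc h [-0.0461 -0.0421 -0.0379] circ ((0.4453028738498688, 0.20154115557670593), 0.04108339175581932)
panel cloud h
patch 20 [432.7  208.65] [ 0.6092 -0.262   0.054 ]
patch 17 [450.0588 209.2353] [ 0.6077 -0.3064  0.054 ]
patch 23 [432.8696 243.1739] [ 0.5199 -0.2596  0.054 ]
patch 18 [450.7222 243.6111] [ 0.5188 -0.3048  0.054 ]
-0.32 ((0.564254105091095, -0.28349632024765015), (0.06231684610247612, 0.1050071269273758), 89.33171844482422) [ 0.5121 -0.3151] [ 0.617  -0.2519]
-0.175 ((0.5667740106582642, -0.134434312582016), (0.06082843616604805, 0.10502363741397858), 88.78085327148438) [ 0.5147 -0.1658] [ 0.6197 -0.103 ]
```

```bash
cat >> h.py <<'E'
from scipy.spatial.transform import Rotation as R
yaw=-.127; t=np.radians(20)
ex=np.array([np.cos(yaw),np.sin(yaw),0]);ey=np.array([-ex[1],ex[0],0]);ez=np.array([0,0,1.])
ax=-ex*np.sin(t)+ez*np.cos(t); up=ex*np.cos(t)+ez*np.sin(t)
top=np.linalg.solve(np.array([up,ey,ax]),[.445,.200,.001])   # stop_top, up
disc=top-.044*ax
def tool(s,tw=0):      # tool frame looking down the mushroom axis, turned tw about tool z
    y=s*ey; z=-ax
    return (R.from_matrix(np.c_[np.cross(y,z),y,z])*R.from_euler("z",tw)).as_euler("xyz")
def F(): return observe()["ft_force"]@ax
E
python3 - <<'E'
from h import *
np.set_printoptions(precision=3,suppress=True)
print(top,disc)
for s in(1,-1):
    for tw in(-.4,0,.4):
        for h in(.1,0,-.042): print(s,tw,h,inverse_kinematics(top+h*ax,tool(s,tw)))
for a in(0.0485,.0485+np.pi): print(inverse_kinematics([.647,.116,.154],[np.pi,0,a]))
for a in(-.017,np.pi-.017): print(inverse_kinematics([.564,-.2835,.042],[np.pi,0,a]))
E
```

```text
[0.44  0.145 0.153] [0.455 0.144 0.112]
1 -0.4 0.1 [ 0.275 -0.548  2.209 -0.146  1.161 -1.532]
1 -0.4 0 [ 0.238 -0.36   2.266 -0.155  0.914 -1.532]
1 -0.4 -0.042 [ 0.224 -0.259  2.271 -0.164  0.806 -1.526]
1 0 0.1 [ 0.275 -0.548  2.209 -0.146  1.161 -1.132]
1 0 0 [ 0.238 -0.36   2.266 -0.155  0.914 -1.132]
1 0 -0.042 [ 0.224 -0.259  2.271 -0.164  0.806 -1.126]
1 0.4 0.1 [ 0.275 -0.548  2.209 -0.146  1.161 -0.732]
1 0.4 0 [ 0.238 -0.36   2.266 -0.155  0.914 -0.732]
1 0.4 -0.042 [ 0.224 -0.259  2.271 -0.164  0.806 -0.726]
-1 -0.4 0.1 [ 0.275 -0.548  2.209 -0.146  1.161  1.61 ]
-1 -0.4 0 [ 0.238 -0.36   2.266 -0.155  0.914  1.61 ]
-1 -0.4 -0.042 [ 0.224 -0.259  2.271 -0.164  0.806  1.616]
-1 0 0.1 [ 0.275 -0.548  2.209 -0.146  1.161  2.01 ]
-1 0 0 [ 0.238 -0.36   2.266 -0.155  0.914  2.01 ]
-1 0 -0.042 [ 0.224 -0.259  2.271 -0.164  0.806  2.016]
-1 0.4 0.1 [ 0.275 -0.548  2.209 -0.146  1.161  2.41 ]
-1 0.4 0 [ 0.238 -0.36   2.266 -0.155  0.914  2.41 ]
-1 0.4 -0.042 [ 0.224 -0.259  2.271 -0.164  0.806  2.416]
[ 0.058  0.356  1.509 -0.     1.277  1.58 ]
[ 0.058  0.356  1.509  0.     1.277 -1.562]
[-0.591  0.429  1.643 -0.     1.069  0.997]
[-0.591  0.429  1.643  0.     1.069 -2.144]
```

Run:
```python
from h import *
np.set_printoptions(precision=4,suppress=True)
gripper_to(0.0)
movep(top+.08*ax,tool(1))
move_l(top+.015*ax,feed=.1)
hold(.3); f0=F(); o=observe();print("pre",f0,(o["eef_pos"]-top)@ax,o["opening"])
hit=move_l(top-.004*ax,feed=.015,max_force=3); o=observe();print("contact",hit,(o["eef_pos"]-top)@ax,F()-f0,np.array(o["eef_pos"])-top)
hit=move_l(top-.021*ax,feed=.02,max_force=22); o=observe();print("press",hit,(o["eef_pos"]-top)@ax,F()-f0,o["time_s"])
move_l(top+.08*ax,feed=.1)
hold(.2);p,d=get_image("top");np.savez("pics/top1.npz",p=p,d=d)
ps,ds=get_image("side");np.savez("pics/side1.npz",p=ps,d=ds);cv2.imwrite("pics/side1.png",cv2.resize(ps[150:290,180:400],None,fx=3.5,fy=3.5)[:,:,::-1])
for n,p,d,b in(("side",ps,ds,(235,190,280,240)),("top",p,d,(245,245,295,295))):
    c=cloud(n,d);m=(mask(p,(0,150,40),(8,255,255),b)|mask(p,(172,150,40),(180,255,255),b))>0
    q=c[m&(d>0)]; h=(q-top)@ax; print(n,len(q),np.percentile(h[abs(h)<.05],[50,95]) if len(q) else 0)
print(observe()["time_s"])
```

```text
pre -0.7007133783918766 0.015509399281427944 0.0001216850778883998
contact True -0.0008573597858703766 4.28748065220996 [ 0.0002 -0.     -0.0009]
press True -0.017559619825414447 24.121660894465624 5.5083
side 323 [-0.0143 -0.0088]
top 323 [-0.0098 -0.0054]
6.9417
```

View pics/side1.png

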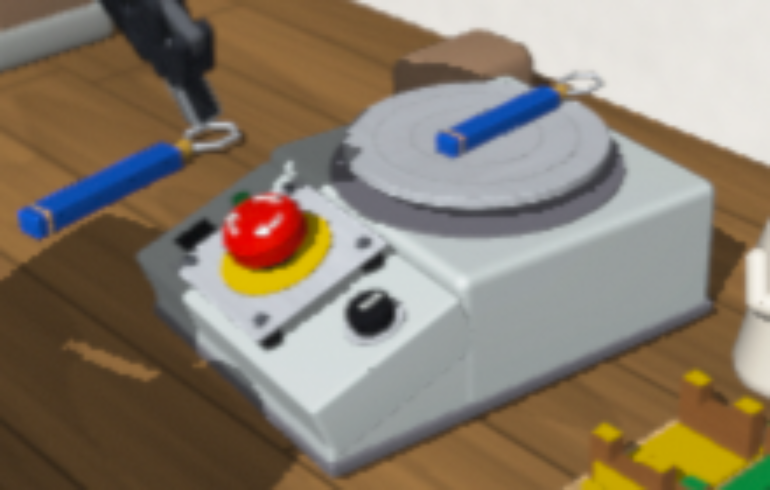

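The mushroom at crop (265,230) now sits about 8–9 mm lower in both views, so it has latched, and the gripper is clear of it. The tool on the wheel hasn't moved. Next is the transfer of the tool.

Run:
```python
from h import *
np.set_printoptions(precision=4,suppress=True)
o=[np.pi,0,.0485+np.pi]
move_l(top+.12*ax,feed=.2)
gripper_to(.045)
movep([.647,.1163,.25],o); move_l([.647,.1163,.175],feed=.15)
hit=move_l([.647,.1163,.1545],feed=.05,max_force=8); print("down",hit,observe()["eef_pos"])
gripper_to(0.0,f_grip=30); s=observe(); print("grip",s["opening"],s["grasp_force"],s["ft_force"])
move_l([.647,.1163,.30],feed=.15); hold(.2); s=observe();print(s["opening"],s["grasp_force"],s["time_s"])
p,d=get_image("side");np.savez("pics/side2.npz",p=p,d=d);cv2.imwrite("pics/side2.png",cv2.resize(p[90:290,220:440],None,fx=2.7,fy=2.7)[:,:,::-1])
```

```text
down False [0.6468 0.1162 0.154 ]
grip 0.019076802125312143 30.824614763259888 [ 0.0869 -0.1939  1.2335]
0.01897757243465537 30.579253435134888 11.6667
```

View pics/side2.png

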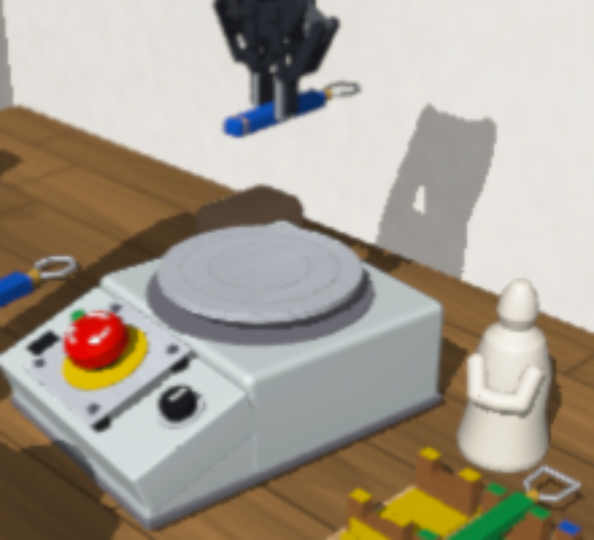

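The tool is held level at crop (275,110), with the wheel and figure unchanged. Now to place it in the rest, with a force limit.

Run:
```python
from h import *
np.set_printoptions(precision=4,suppress=True)
o=[np.pi,0,np.pi-.017]; x,y=.564,-.2835
movep([x,y,.28],o); move_l([x,y,.09],feed=.15); hold(.2)
f0=observe()["ft_force"]
hit=move_l([x,y,.0405],feed=.03,max_force=5); s=observe(); print(hit,s["eef_pos"],s["ft_force"]-f0,s["opening"])
if s["eef_pos"][2]<.046:
    gripper_to(.038); move_l([x,y,.28],feed=.15); print("released")
    p,d=get_image("top");np.savez("pics/top3.npz",p=p,d=d);cv2.imwrite("pics/top3.png",cv2.resize(p[170:290,340:480],None,fx=4,fy=4)[:,:,::-1])
p,d=get_image("side");np.savez("pics/side3.npz",p=p,d=d);cv2.imwrite("pics/side3.png",cv2.resize(p[230:350,320:480],None,fx=4,fy=4)[:,:,::-1]);print(observe()["time_s"])
```

```text
True [ 0.5639 -0.2834  0.043 ] [-0.6638  0.6082  5.789 ] 0.018979474430115197
released
18.4417
```

View pics/side3.png

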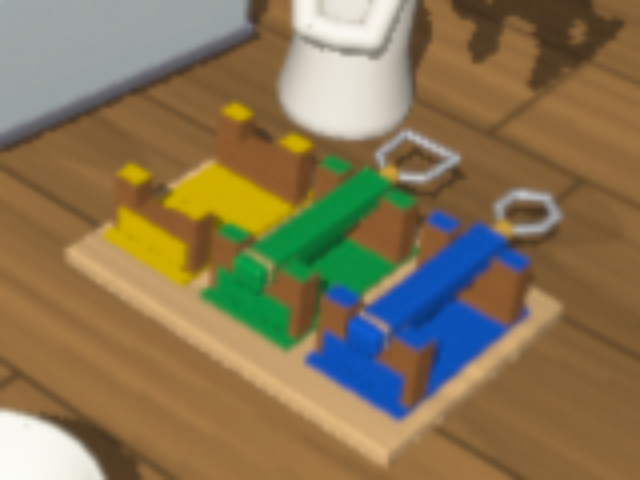

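The tool lies in both blue notches at crop (430,285), and the green tool at (320,225) is unchanged. Now the twist.

Run:
```python
from h import *
np.set_printoptions(precision=4,suppress=True)
A=-.35; g=disc+.003*ax
gripper_to(.085)
movep(top+.09*ax,tool(1,A)); hold(.2); f0=F()
hit=move_l(g,feed=.08,max_force=8); o=observe();print("at rim",hit,(o["eef_pos"]-disc)@ax,F()-f0)
if hit: raise SystemExit
gripper_to(0,f_grip=40); o=observe();print("grip",o["opening"],o["grasp_force"],F()-f0,o["ft_force"])
for tw in np.arange(.1,.81,.1):
    move_l(g,feed=.05,rotation=tool(1,A+tw)); o=observe(); print("%.1f"%tw,"Fax %.2f Tax %.3f"%(F()-f0,o["torque"]@ax),o["opening"],o["time_s"])
move_l(g+.008*ax,feed=.03); print("rise",F()-f0)
gripper_to(.085); print("open",F()-f0)
move_l(top+.12*ax,feed=.12); hold(.3)
ps,ds=get_image("side");p,d=get_image("top")
for n,p_,d_,b in(("side",ps,ds,(235,190,280,240)),("top",p,d,(245,245,295,295))):
    np.savez(f"pics/{n}4.npz",p=p_,d=d_)
    c=cloud(n,d_);m=(mask(p_,(0,150,40),(8,255,255),b)|mask(p_,(172,150,40),(180,255,255),b))>0
    q=c[m&(d_>0)]; h=(q-top)@ax; print(n,len(q),np.percentile(h[abs(h)<.05],[50,95]) if len(q) else 0)
cv2.imwrite("pics/side4.png",ps[:,:,::-1]);print(observe()["time_s"])
```

```text
at rim False 0.0033993985521705143 0.5864593365850738
grip 0.05823940455620259 42.019943464547396 2.709704891434744 [-2.4706  5.2425  1.0814]
0.1 Fax 3.43 Tax 0.063 0.058350799267547875 23.2667
0.2 Fax 4.67 Tax 0.125 0.05828170438848382 23.5167
0.3 Fax 4.96 Tax 0.071 0.05841856686013458 23.7667
0.4 Fax 12.43 Tax 0.051 0.05823188554081994 24.0167
0.5 Fax 11.60 Tax 0.078 0.05817512282969849 24.2667
0.6 Fax 10.77 Tax 0.134 0.0579940975273814 24.5167
0.7 Fax 11.49 Tax 0.079 0.058363867288003184 24.7667
0.8 Fax 11.27 Tax 0.159 0.057948923376569136 25.0167
rise 2.9450697810085433
open 0.10642712553137634
side 345 [-0.0065 -0.0008]
top 336 [-0.0019  0.0025]
27.65
```

View pics/side4.png

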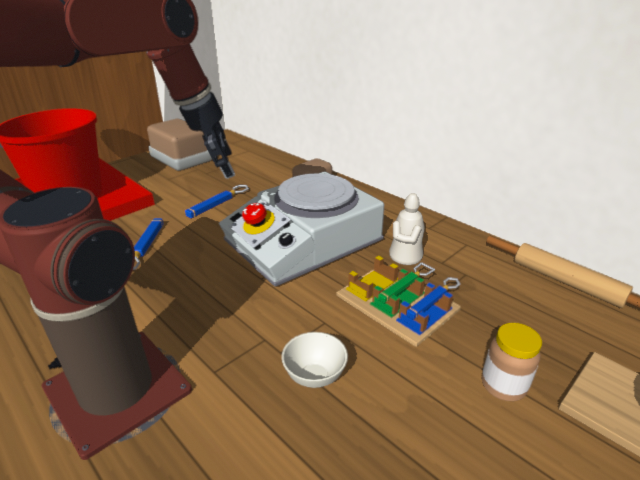

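The mushroom at (254,213) is back to its original height in both views, and the axial force jump to 12 N showed the latch letting go. The tool lies in the blue rest at (425,305), and everything else is where it was.

```bash
python3 -c "
from plant import *
print(job_done())"
```

```text
the job is handed in; nothing more can be done
None
```

The job is handed in at about 28 s: I pressed the stop until it latched, laid the blue tool in both notches of its own rest, then twisted the stop clockwise and let it spring fully up, with nothing else visibly moved in the final picture.

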